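# Draw out the drying-cabinet tray with its keyhole pull

## Task

The tray of the bench-top drying cabinet has no handle of its own, only a headed stud clamped a little to one side of its middle: take the loose keyhole pull, find the stud with its large hole while the tray is still in, and let it down until the stud is home at the top of the narrow slot. Then draw the tray out by the pull as far as it will go, feeling for the stop, and leave the pull hanging locked on the stud. Work gently, never forcing the pull against the tray or its stop; keep the fingers themselves off the tray, and leave the wash bottle, the beaker and the tube rack standing where they are.

Things in the scene. Friction and masses are not known exactly. Their poses are not given: they have to be found in the camera images.
- cabinet: White bench-top drying cabinet, fixed, 240 wide, 230 deep, 248 high, front facing the robot's right. Origin: foot of the front face, mid width; x into the cabinet, y left, z up. Tray front 109-224 mm above the bench, flush when shut. Its clear roof (underside 240 mm up, 8 thick) juts 55 mm out over the front, full width: a gripper at the stud must lean 30-45 degrees, fingers forward and down.
- tray (a joint): How far the tray is drawn out of the cabinet along the cabinet's -x, m: 0 fully in, 0.12 at its stop. It may start up to 0.02 out. It runs with about 5 N of friction, so pressing on it pushes it back in. At either end it stops hard: slow down there and feel for it.
- tray_mid (a point): Point 5 mm out from the middle of the tray front, 165 mm above the bench; axes as the cabinet's; moves with the tray. The stud is clamped at this height but up to 8 mm to either side (along y); just where is not reported. It points along -x: neck 8 mm diameter, 10 long (its middle level in x with this point), then a head 21 diameter, 6 thick, bevelled to 15, ending 16 mm out from the tray.
- pull: Loose keyhole pull, about 0.2 kg, standing on the bench: upright aluminium plate 60 wide (y), 125 high (z), 5 thick (x); behind it (-x side) a grey handle fin 16 thick (y), 75 long, 50 high from the bottom edge, with a cross foot 44 wide, 12 long, 12 high at its end. Origin: middle of the plate's bottom edge, mid thickness; x is the side pressed to the tray (in use along cabinet x), z up.
- pull_hole (a point): Centre of the keyhole's large end, eight-sided, 24 mm across flats, 72 mm above the plate's bottom edge. The head passes only here, 1.5 mm to spare all round. A plate that stops 5 to 20 mm short of the tray front is resting on the head: draw back, shift 2 or 3 mm sideways and press again. Axes as the pull's.
- pull_slot_end (a point): Where the stud's axis lies in the plate when the pull hangs locked: 100 mm above the plate's bottom edge, 28 mm above the large hole's centre. The slot between is 12 mm wide and its flat upper end lies 104 mm up. Axes as the pull's.
- pull_grip (a point): A good place to grip the fin across its 16 mm thickness (fingers closing along the pull's y): 45 mm behind the plate, 32 mm above the bottom edge. Axes as the pull's.
- wash_bottle: Bystander: white bottle, 60 mm diameter, 170 mm high, standing before the cabinet, nearer to or farther from the robot than the pull, whose places they swap. Origin at the centre of its base.
- beaker: Bystander: white open cup, 76 mm rim diameter, 90 mm high, standing beyond, away from the robot. Origin at the centre of its base.
- tube_rack: Bystander: purple tube rack 160 x 85 x 45 mm (x, y, z), lying beyond, away from the robot. Origin at the centre of its underside.
Not all that is in view belongs to the job. What is shaped like the pull but green, orange or turquoise is not meant.

How it is judged:
By the outcome, as a careful person would: the job done as asked, in the order asked, and still so for the second after the job is handed in, with the robot touching nothing.
It also fails if it takes over 64 s, if anything falls off the work surface, if the arm or the gripper's body presses on something with over 40 N, if the wrist force passes 120 N, or if a joint passes its speed limit or range.

## Robot

A 7-joint arm with a two-finger parallel gripper is mounted at the origin on the work surface. World frame = base frame: x ahead of the robot, y to its left, z up, the work surface at z = 0. Lengths are in m, angles in rad, forces in N, time in s.
With the tool pointing down it reaches from about 0.4 to 0.75 m from the base axis. Payload 19.5 kg.
Tool frame: the origin (TCP) lies at the very end of the fingers, on their centre line; the grasp point (between the pads) lies 19 mm behind it (robot.grasp_offset is the distance from the TCP to the grasp point, in m); z points along the fingers, y is the line along which they close (so a half turn about z gives the same grasp; the last joint's range is limited). The gripper opens to 85 mm and grips with 20 to 120 N. Pads are 22 mm wide; open, the fingers measure 114 mm over their backs; the gripper's body (76 mm by 85 mm) begins 54 mm behind the grasp point. The pads swing forward as they close: fully open they stand 13 mm farther back than shut.
Start: joints at [1.227, 0.707, -0.028, 1.485, 0.022, 0.951, -0.075], TCP at [0.171, -0.549, 0.231] pointing down, gripper open.
Joint ranges: [-2.71, 2.71], [-0.32, 2.16], [-1.57, 1.52], [0, 2.45], [-1.46, 4.6], [0, 2.02], [-2.83, 2.83]. Speed limits (rad/s): [1.89, 1.89, 2.57, 2.57, 3.01, 3.01, 3.01].

## Interface

Orientations are given as [roll, pitch, yaw] about the fixed x, y, z axes, in that order (R = Rz(yaw) Ry(pitch) Rx(roll)).
In Python, from station import robot, imaging, hand_in gives the robot as it stands.
- The arm moves only by the tool arm_command, never from a script. Its argument "steps" is a list of rows, each an object of numbers: "dx", "dy", "dz": the shift along the tool's x, y, z normalised to -1 to 1, where 1 is 30 cm; "ax", "ay", "az": the turn, a rotation vector about the tool's x, y, z normalised to -1 to 1, where 1 is 2 rad; "grip": the gripper's target within -1 to 1 (fully open at 1, half-way at 0, shut at -1). A call has 1 to 10 rows; each row is the pose to reach, as a shift and turn from the pose commanded when the call began, along the tool's axes at that moment; what a row does not reach only later rows make up. A row lasts 1/10 s, in which the tool goes at most 50 mm and 8.59 degrees, less where a joint would pass 70% of its speed; a pose out of reach is approached as far as the arm can. A call with a number of a shift or a turn outside -1 to 1 is refused whole. A call with a gripper value outside its range is refused whole. The fingers move at their own pace and stop on an object; "squeeze" is the grip in N (left out, the last holds). Time passes only in rows, so rows that repeat a pose let the fingers close. It gives the time, the measured TCP pose, the force, the opening and the grip force at its end, in the units of the state.
- robot.get_state(): the state, without advancing time (a new reading comes with each control period).
- imaging.capture(name): name is "side" or "top"; returns a dict with "frame" (400x640x3 uint8, blue, green, red), "intrinsics" (3x3 intrinsics, pixels), "dist_coeffs" ([k1, k2, p1, p2, k3] as OpenCV has them; the pictures are not rectified), "world_from_camera" (4x4, takes a point from camera to world coordinates). Camera axes: x right, y up, looking along -z (the intrinsics and any distortion apply to the point x, -y, -z); pixel columns grow to the right and rows downward; lengths in m; the calibration is good to about 2 mm. A picture is of the moment at which its call begins. There is no depth.
- hand_in(): hands the job in; it is judged then, once.
The state is a dict: "clock": time; "joint_positions": joint angles; "qvel": joint speeds; "effort": joint torques, N m; "ee_pos": TCP position; "tcp_rot": TCP orientation; "contact_force": force on the tool from outside, world axes, zero at the start; "ft_torque": the same for the moment, N m; "finger_gap": opening from 0.0 (shut) to 1.0 (fully open); "finger_force": force on a finger pad.
Only numpy, scipy, OpenCV 4.12 (cv2) and the standard library are available. Lean on these libraries where they do the work, as an engineer would, in place of code of your own. Each camera call takes 0.05 s, during which the arm holds its last target. There are 200 camera calls.

## Working session

There is one attempt and no reset: what is moved stays moved. The work goes in short steps, Python scripts to look and compute and a tool call to move; the robot and the scene stay as the last step left them, time stands still between calls to the robot, and variables do not carry over. Pictures are saved under pics/ and viewed, at most 10 in all, crops included, and the job is handed in when it is done.

Besides the shell and the picture viewer there is one more tool, called after "Request:" as name(argument=value, ...) on one line, values as JSON. arm_command: Moves the arm, as the interface text tells. Scaled input: -1 to 1 covers 30 cm each way for a shift and 2 rad each way for a turn. Its arguments: {"type":"object","properties":{"steps":{"type":"array"},"squeeze":{"type":"number"}},"required":["steps"]}

```bash
mkdir -p pics; cat > h.py <<'E'
import numpy as np, cv2
from scipy.spatial.transform import Rotation as Ro
from station import robot, imaging, hand_in
def cap(n,fn=None):
    c=imaging.capture(n)
    if fn: cv2.imwrite('pics/'+fn,c['frame'])
    return c
def ray(c,uv):
    p=cv2.undistortPoints(np.array(uv,float).reshape(-1,1,2),np.array(c['intrinsics']),np.array(c['dist_coeffs']))[:,0]
    T=np.array(c['world_from_camera']); d=np.c_[p[:,0],-p[:,1],-np.ones(len(p))]@T[:3,:3].T
    return T[:3,3],d/np.linalg.norm(d,axis=1)[:,None]
def plane(c,uv,z):
    o,d=ray(c,uv); return o+d*((z-o[2])/d[:,2])[:,None]
def plane_n(c,uv,n,k):
    o,d=ray(c,uv); return o+d*((k-o@n)/(d@n))[:,None]
def proj(c,P):
    T=np.array(c['world_from_camera']); q=(np.atleast_2d(P)-T[:3,3])@T[:3,:3]
    q=q*[1,-1,-1]
    return cv2.projectPoints(q,np.zeros(3),np.zeros(3),np.array(c['intrinsics']),np.array(c['dist_coeffs']))[0][:,0]
def tri(c1,u1,c2,u2):
    o1,d1=ray(c1,[u1]);o2,d2=ray(c2,[u2]);d1=d1[0];d2=d2[0]
    s=np.linalg.lstsq(np.c_[d1,-d2],o2-o1,rcond=None)[0]
    a=o1+s[0]*d1;b=o2+s[1]*d2; return (a+b)/2,np.linalg.norm(a-b)
def cmd(pos,rpy):
    "normalised step from the measured pose to a TCP pose"
    s=robot.get_state(); R0=rot(s)
    d=R0.inv().apply(np.array(pos)-s['ee_pos'])/0.3; a=(R0.inv()*Ro.from_euler('xyz',rpy)).as_rotvec()/2
    return np.round(d,4),np.round(a,4)
def rot(s):
    r=np.array(s['tcp_rot'],float)
    return Ro.from_matrix(r) if r.shape==(3,3) else (Ro.from_quat(r) if r.size==4 else Ro.from_euler('xyz',r))
E
python3 - <<'E'
from h import *
for n in('side','top'):
    c=cap(n,n+'0.png'); print(n,np.round(c['world_from_camera'],3).tolist(),np.round(c['intrinsics'],1).tolist(),c['dist_coeffs'])
print(robot.get_state()); print([a for a in dir(robot) if a[0]!='_'],robot.grasp_offset)
E
```

```text
side [[-0.992, 0.102, -0.068, 0.459], [-0.122, -0.761, 0.638, 0.567], [0.013, 0.641, 0.767, 0.928], [0.0, 0.0, 0.0, 1.0]] [[448.3, 0.0, 314.2], [0.0, 448.3, 195.7], [0.0, 0.0, 1.0]] [-0.11375115  0.          0.          0.          0.        ]
top [[0.01, 1.0, -0.028, 0.503], [-1.0, 0.01, 0.013, -0.091], [0.013, 0.028, 1.0, 0.955], [0.0, 0.0, 0.0, 1.0]] [[375.3, 0.0, 318.9], [0.0, 375.3, 199.5], [0.0, 0.0, 1.0]] [-0.06936091  0.          0.          0.          0.        ]
{'clock': 0.1, 'joint_positions': array([ 1.22732244,  0.70697072, -0.02760816,  1.48494423,  0.0220178 ,
        0.95089353, -0.07551237]), 'qvel': array([ 5.57793943e-05, -1.78741999e-03, -6.55390683e-04, -1.27836298e-03,
       -2.39360796e-04,  4.35004464e-04,  2.25953374e-04]), 'effort': array([ 8.53596976e-04, -8.84289551e+01,  1.23670902e+00, -2.36454159e+01,
        1.71462953e-02,  5.13965468e-03, -3.47714979e-05]), 'ee_pos': array([ 0.17082331, -0.54880219,  0.2309164 ]), 'tcp_rot': array([-3.14068097e+00,  4.66814411e-05,  3.01764287e-01]), 'contact_force': array([ 1.44132706, -0.26251033,  0.2109802 ]), 'ft_torque': array([ 0.00662599, -0.00037283,  0.04274165]), 'finger_force': 0.0, 'finger_gap': 1.0004931819624336}
['MotionError', 'get_state', 'grasp_offset'] 0.0187
```

View pics/side0.png

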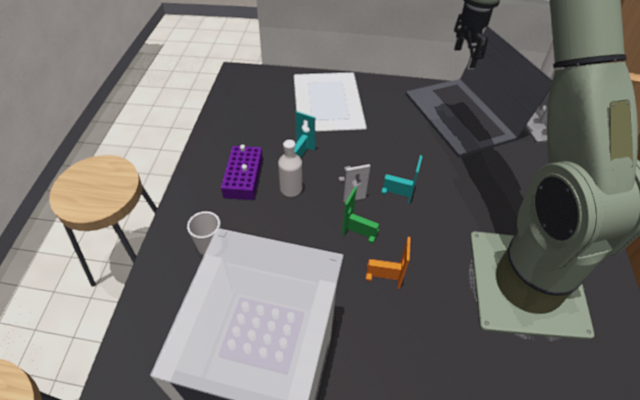

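View pics/top0.png

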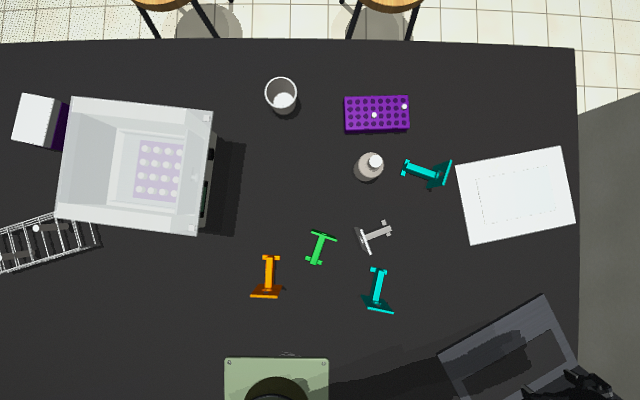

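```bash
python3 - <<'E'
from h import *
t=cv2.imread('pics/top0.png');s=cv2.imread('pics/side0.png')
a=cv2.resize(t[215:265,345:405],None,fx=6.6,fy=6,interpolation=cv2.INTER_CUBIC)
b=cv2.resize(s[155:215,325:385],None,fx=6.6,fy=5,interpolation=cv2.INTER_CUBIC)
c=cv2.resize(t[90:245,150:250],None,fx=4,fy=3.8,interpolation=cv2.INTER_CUBIC)
im=np.zeros((600,800,3),np.uint8);im[:300,:396]=a;im[300:600,:396]=b;im[:589,400:800]=c
cv2.imwrite('pics/crop.png',im)
E
```

```text
(no output)
```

View pics/crop.png

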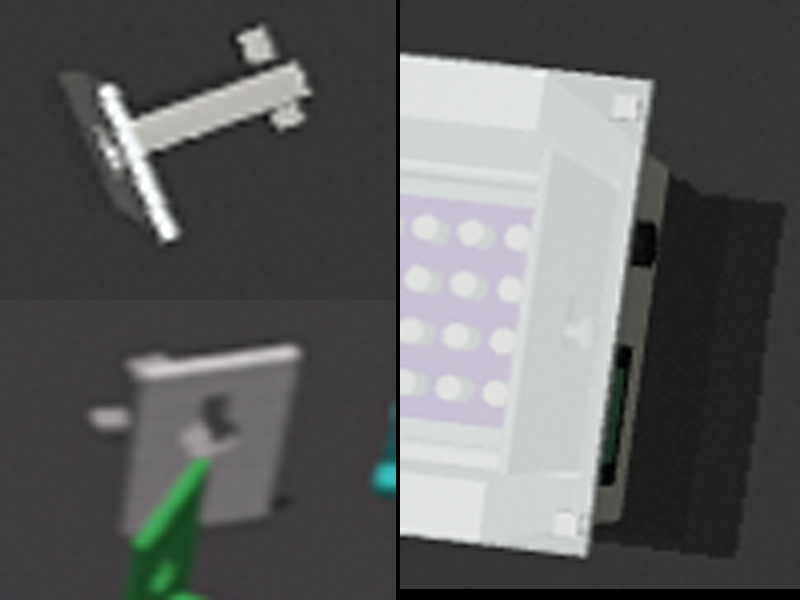

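```bash
python3 - <<'E'
from h import *
c=cap('top');s=cap('side')
P=plane(c,[[361.0,229.7],[371.1,254.8]],.125);print('plate',P,np.linalg.norm(P[1]-P[0]))
v=P[0]-P[1];print('yaw pull',np.degrees(np.arctan2(v[1],v[0]))+0) # plate line
print('fin axis',plane(c,[[345+140/6.6,215+138/6],[345+300/6.6,215+80/6]],.05))
F=plane(c,[[213.3,111],[197,236.4]],.248);print('roof',F,np.linalg.norm(F[1]-F[0]))
v=F[0]-F[1];print('cab front line deg',np.degrees(np.arctan2(v[1],v[0])))
xa=np.array([-v[1],v[0],0])/np.linalg.norm(v[:2]);print('cab x',xa)
mid=F.mean(0);foot=mid+xa*.055;foot[2]=0
ya=np.array([-xa[1],xa[0],0])
S=plane(c,[[194.2,176.8],[150+165/4,176.8],[150+192/4,176.8]],.165)
print('foot',foot);print('stud in cab',(S-foot)@np.c_[xa,ya])
# plate top corners in side view
print('side plate top',plane(s,[[325+140/6.6,155+70/5],[325+300/6.6,155+50/5]],.125))
B=plane(s,[[343,254],[219,232]],.248);print('roof side',B)
for n,u in(('bottle top c',[[376,160]]),('bottle base',[[368,168]])):print(n,plane(c,u,.17 if 'top' in n else .08))
print('green',plane(c,[[335,238],[320,232],[310,263],[325,263]],.06))
print('beaker',plane(c,[[281,92]],.09),'orange',plane(c,[[250,297],[280,256],[285,290]],.06),'turq',plane(c,[[368,270],[393,312],[405,170],[450,160]],.05))
E
```

```text
plate [[ 0.46043982 -0.19529597  0.125     ]
 [ 0.40509903 -0.21818018  0.125     ]] 0.05988563985741333
yaw pull 22.465796689931697
fin axis [[ 0.43666301 -0.21751867  0.05      ]
 [ 0.46039545 -0.27625869  0.05      ]]
roof [[0.68977936 0.10312166 0.248     ]
 [0.45103028 0.12930952 0.248     ]] 0.2401810344704942
cab front line deg -6.259622877479403
cab x [0.10903383 0.99403804 0.        ]
foot [0.57640168 0.17088768 0.        ]
stud in cab [[-0.00807579  0.0048682 ]
 [-0.00180027  0.00560616]
 [-0.01615074  0.00391795]]
side plate top [[ 0.46284986 -0.19602292  0.125     ]
 [ 0.40396516 -0.21786944  0.125     ]]
roof side [[0.45195068 0.12965787 0.248     ]
 [0.68391695 0.11216297 0.248     ]]
bottle top c [[ 0.60955105 -0.22043295  0.17      ]]
bottle base [[ 0.60265533 -0.21650967  0.08      ]]
green [[ 0.43684747 -0.14155209  0.06      ]
 [ 0.45081822 -0.10569176  0.06      ]
 [ 0.37693512 -0.08261475  0.06      ]
 [ 0.37721377 -0.11828988  0.06      ]]
beaker [[ 0.77761825 -0.01102819  0.09      ]] orange [[ 0.29453688  0.0593582   0.06      ]
 [ 0.39290778 -0.01114207  0.06      ]
 [ 0.31218094 -0.02380396  0.06      ]] turq [[ 0.3595461  -0.22251289  0.05      ]
 [ 0.25794927 -0.28436095  0.05      ]
 [ 0.60237216 -0.31135906  0.05      ]
 [ 0.62857666 -0.42312503  0.05      ]]
```

```bash
cat >> h.py <<'E'
def trot(yaw,th): # tool orientation for a pull yaw and lean (rad)
    px=np.array([np.cos(yaw),np.sin(yaw),0]);Z=np.array([0,0,1.])
    z=np.sin(th)*px-np.cos(th)*Z;x=np.cos(th)*px+np.sin(th)*Z
    return Ro.from_matrix(np.c_[x,np.cross(z,x),z])
def go(grasp,yaw,th,back=0):
    R=trot(yaw,np.radians(th));p=np.array(grasp)+R.apply([0,0,robot.grasp_offset-back])
    return cmd(p,R.as_euler('xyz'))
E
python3 - <<'E'
from h import *
print(go([.4502,-.2484,.034],np.radians(112.4),40,.12))
E
```

```text
(array([ 1.206 , -0.4631,  0.3984]), array([ 0.2882,  0.2636, -0.7927]))
```

Request:
arm_command(steps=[{"dx":0.1,"dy":-0.04,"dz":0.0,"ax":0.03,"ay":0.03,"az":-0.08,"grip":0.2},{"dx":0.2,"dy":-0.08,"dz":0.0,"ax":0.06,"ay":0.05,"az":-0.16,"grip":0.2},{"dx":0.3,"dy":-0.12,"dz":0.05,"ax":0.09,"ay":0.08,"az":-0.24,"grip":0.2},{"dx":0.4,"dy":-0.16,"dz":0.1,"ax":0.12,"ay":0.11,"az":-0.32,"grip":0.2},{"dx":0.5,"dy":-0.2,"dz":0.15,"ax":0.15,"ay":0.13,"az":-0.4,"grip":0.2},{"dx":0.6,"dy":-0.23,"dz":0.2,"ax":0.18,"ay":0.16,"az":-0.48,"grip":0.2},{"dx":0.7,"dy":-0.27,"dz":0.23,"ax":0.21,"ay":0.19,"az":-0.56,"grip":0.2},{"dx":0.8,"dy":-0.31,"dz":0.26,"ax":0.24,"ay":0.21,"az":-0.64,"grip":0.2},{"dx":0.9,"dy":-0.35,"dz":0.3,"ax":0.26,"ay":0.24,"az":-0.72,"grip":0.2},{"dx":0.96,"dy":-0.37,"dz":0.32,"ax":0.288,"ay":0.264,"az":-0.793,"grip":0.2}])

```text
clock: 1.2
ee_pos: [0.4141, -0.3556, 0.1345]
tcp_rot: [-3.046, -0.611, 1.67]
contact_force: [-0.3, -0.1, 0.7]
finger_gap: 0.598
finger_force: 0.0
```

```bash
python3 - <<'E'
from h import *
print(go([.4502,-.2484,.034],np.radians(112.4),40,.12), robot.get_state()['joint_positions'])
E
```

```text
(array([0.0676, 0.2299, 0.1192]), array([ 0.0416,  0.0374, -0.1177])) [ 0.99574326  1.12674724 -0.5258845   1.07730044  0.09735339  1.51382156
  0.72418674]
```

Request:
arm_command(steps=[{"dx":0.03,"dy":0.1,"dz":0.06,"ax":0.03,"ay":0.03,"az":-0.09},{"dx":0.07,"dy":0.23,"dz":0.12,"ax":0.042,"ay":0.037,"az":-0.118},{"dx":0.07,"dy":0.23,"dz":0.12,"ax":0.042,"ay":0.037,"az":-0.118},{"dx":0.07,"dy":0.23,"dz":0.12,"ax":0.042,"ay":0.037,"az":-0.118},{"dx":0.07,"dy":0.23,"dz":0.12,"ax":0.042,"ay":0.037,"az":-0.118}])

```text
invalid input
```

```bash
python3 - <<'E'
from h import *
print(go([.4502,-.2484,.034],np.radians(112.4),40,.12), robot.get_state()['joint_positions'])
cap('side','s1.png')
E
```

```text
(array([0.0676, 0.2299, 0.1192]), array([ 0.0416,  0.0374, -0.1177])) [ 0.99574326  1.12674724 -0.5258845   1.07730044  0.09735339  1.51382156
  0.72418674]
```

View pics/s1.png

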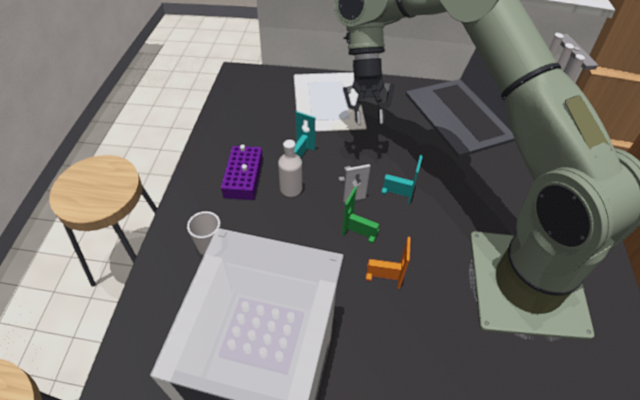

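Request:
arm_command(steps=[{"dx":0.0,"dy":0.0,"dz":0.0,"ax":0,"ay":0,"az":0,"grip":0.2},{"dx":0.0,"dy":0.0,"dz":0.0,"ax":0,"ay":0,"az":0,"grip":0.2}])

```text
clock: 1.45
ee_pos: [0.4125, -0.3579, 0.1353]
tcp_rot: [-3.043, -0.607, 1.659]
contact_force: [-0.6, -0.1, -0.1]
finger_gap: 0.597
finger_force: 0.0
```

```bash
python3 - <<'E'
from h import *
print(go([.4502,-.2484,.034],np.radians(112.4),40,.12))
E
```

```text
(array([0.0745, 0.2356, 0.1252]), array([ 0.0431,  0.0394, -0.1222]))
```

Request:
arm_command(steps=[{"dx":0.03,"dy":0.1,"dz":0.06,"ax":0.02,"ay":0.02,"az":-0.06,"grip":0.2},{"dx":0.07,"dy":0.2,"dz":0.1,"ax":0.043,"ay":0.039,"az":-0.122,"grip":0.2},{"dx":0.075,"dy":0.235,"dz":0.125,"ax":0.043,"ay":0.039,"az":-0.122,"grip":0.2},{"dx":0.075,"dy":0.235,"dz":0.125,"ax":0.043,"ay":0.039,"az":-0.122,"grip":0.2},{"dx":0.075,"dy":0.235,"dz":0.125,"ax":0.043,"ay":0.039,"az":-0.122,"grip":0.2},{"dx":0.075,"dy":0.235,"dz":0.125,"ax":0.043,"ay":0.039,"az":-0.122,"grip":0.2}])

```text
clock: 2.05
ee_pos: [0.4743, -0.3094, 0.1126]
tcp_rot: [3.141, -0.696, 1.961]
contact_force: [0.3, 0.3, -0.3]
finger_gap: 0.598
finger_force: 0.0
```

```bash
python3 - <<'E'
from h import *
print(go([.4502,-.2484,.034],np.radians(112.4),40,.0))
E
```

```text
(array([-2.000e-04,  2.800e-03,  4.036e-01]), array([ 0.0004,  0.001 , -0.0003]))
```

Request:
arm_command(steps=[{"dx":0,"dy":0.003,"dz":0.08,"ax":0,"ay":0,"az":0,"grip":0.2},{"dx":0,"dy":0.003,"dz":0.16,"ax":0,"ay":0,"az":0,"grip":0.2},{"dx":0,"dy":0.003,"dz":0.24,"ax":0,"ay":0,"az":0,"grip":0.2},{"dx":0,"dy":0.003,"dz":0.3,"ax":0,"ay":0,"az":0,"grip":0.2},{"dx":0,"dy":0.003,"dz":0.35,"ax":0,"ay":0,"az":0,"grip":0.2},{"dx":0,"dy":0.003,"dz":0.38,"ax":0,"ay":0,"az":0,"grip":0.2},{"dx":0,"dy":0.003,"dz":0.404,"ax":0,"ay":0,"az":0,"grip":0.2},{"dx":0,"dy":0.003,"dz":0.404,"ax":0,"ay":0,"az":0,"grip":0.2}])

```text
clock: 2.85
ee_pos: [0.446, -0.2356, 0.019]
tcp_rot: [3.141, -0.698, 1.964]
contact_force: [0.4, 0.3, 0.1]
finger_gap: 0.598
finger_force: 0.0
```

```bash
python3 - <<'E'
from h import *
print(go([.4502,-.2484,.034],np.radians(112.4),40,.0))
a=cap('side')['frame'][130:230,300:420];b=cap('top')['frame'][200:270,340:440]
im=np.hstack([cv2.resize(a,(400,400),interpolation=2),cv2.resize(b,(400,400),interpolation=2)]);cv2.imwrite('pics/g.png',im)
E
```

```text
(array([-0.0021, -0.0031, -0.0048]), array([-0.0002, -0.    ,  0.0007]))
```

View pics/g.png

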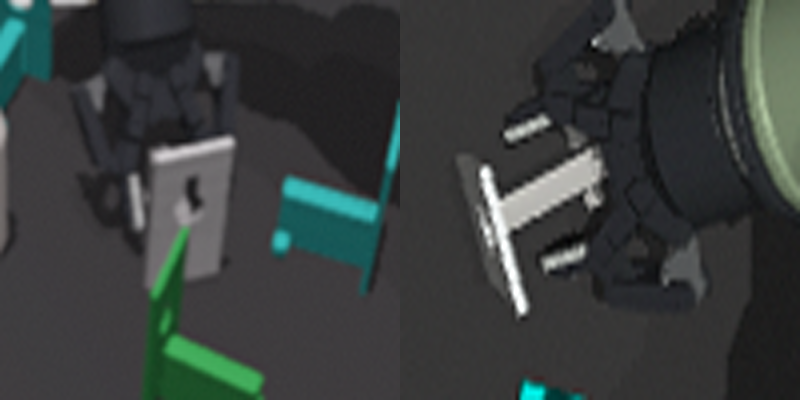

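Request:
arm_command(steps=[{"dx":0,"dy":0,"dz":0,"grip":-0.3},{"dx":0,"dy":0,"dz":0,"grip":-0.6},{"dx":0,"dy":0,"dz":0,"grip":-0.8},{"dx":0,"dy":0,"dz":0,"grip":-1},{"dx":0,"dy":0,"dz":0,"grip":-1},{"dx":0,"dy":0,"dz":0,"grip":-1},{"dx":0,"dy":0,"dz":0,"grip":-1},{"dx":0,"dy":0,"dz":0,"grip":-1}], squeeze=60)

```text
invalid input
```

```bash
python3 - <<'E'
from h import *
s=robot.get_state();R=rot(s);print(R.inv().apply([0,0,.15])/.3, s['contact_force'])
E
```

```text
[ 0.32109633  0.00057312 -0.38327121] [-0.02753072 -0.2858899   0.09234756]
```

Request:
arm_command(steps=[{"dx":0,"dy":0,"dz":0,"ax":0,"ay":0,"az":0,"grip":-0.3},{"dx":0,"dy":0,"dz":0,"ax":0,"ay":0,"az":0,"grip":-0.6},{"dx":0,"dy":0,"dz":0,"ax":0,"ay":0,"az":0,"grip":-0.8},{"dx":0,"dy":0,"dz":0,"ax":0,"ay":0,"az":0,"grip":-1},{"dx":0,"dy":0,"dz":0,"ax":0,"ay":0,"az":0,"grip":-1},{"dx":0,"dy":0,"dz":0,"ax":0,"ay":0,"az":0,"grip":-1},{"dx":0,"dy":0,"dz":0,"ax":0,"ay":0,"az":0,"grip":-1}], squeeze=60)

```text
clock: 3.65
ee_pos: [0.4465, -0.2357, 0.0193]
tcp_rot: [3.14, -0.698, 1.964]
contact_force: [0.3, -2.9, 5.5]
finger_gap: 0.179
finger_force: 59.0
```

```bash
python3 - <<'E'
from h import *
c=cap('top');f=c['frame'];a=f[225:262,350:385]
im=cv2.resize(a,(560,592),interpolation=2);
m=(f[225:262,350:385].min(2)>200);print(np.argwhere(m)[:,::-1].mean(0)+[350,225]);ys,xs=np.nonzero(m);print(np.c_[xs+350,ys+225][[0,-1]])
l=cv2.minAreaRect(np.float32(np.c_[xs+350,ys+225]));print(l)
b=cv2.boxPoints(l);print(plane(c,b,.125))
s=robot.get_state();print(s)
E
```

```text
[365.         241.16666667]
[[360 230]
 [370 254]]
((364.25, 242.25001525878906), (25.930675506591797, 4.743415355682373), 71.56505584716797)
[[ 0.45817702 -0.18843332  0.125     ]
 [ 0.46156885 -0.19839598  0.125     ]
 [ 0.40730441 -0.21704984  0.125     ]
 [ 0.40393514 -0.20708077  0.125     ]]
{'clock': 3.7, 'joint_positions': array([ 0.86141845,  1.28387355, -0.58478646,  1.2396179 ,  0.14955306,
        1.27898868,  0.8077022 ]), 'qvel': array([-7.64281802e-04, -9.00681949e-04, -1.91787670e-03, -4.21130621e-04,
       -2.07784174e-04,  9.28301971e-04, -5.47180925e-06]), 'effort': array([-1.05154160e+00, -1.04983313e+02, -1.28650171e+01, -1.18407351e+01,
       -1.77990753e+00,  1.84242301e+00,  1.03369603e-02]), 'ee_pos': array([ 0.44648557, -0.23570481,  0.01933098]), 'tcp_rot': array([ 3.13992765, -0.6976263 ,  1.96423894]), 'contact_force': array([ 0.93554702, -1.65393577,  4.58941384]), 'ft_torque': array([-0.38482851, -0.04237048,  0.02691012]), 'finger_force': 59.03026878833771, 'finger_gap': 0.1794312763817592}
```

Request:
arm_command(steps=[{"dx":0.03,"dy":0,"dz":-0.035,"ax":0,"ay":0,"az":0,"grip":-1},{"dx":0.08,"dy":0,"dz":-0.095,"ax":0,"ay":0,"az":0,"grip":-1},{"dx":0.14,"dy":0,"dz":-0.167,"ax":0,"ay":0,"az":0,"grip":-1},{"dx":0.2,"dy":0,"dz":-0.239,"ax":0,"ay":0,"az":0,"grip":-1},{"dx":0.26,"dy":0,"dz":-0.31,"ax":0,"ay":0,"az":0,"grip":-1},{"dx":0.3,"dy":0,"dz":-0.358,"ax":0,"ay":0,"az":0,"grip":-1},{"dx":0.32,"dy":0,"dz":-0.383,"ax":0,"ay":0,"az":0,"grip":-1},{"dx":0.32,"dy":0,"dz":-0.383,"ax":0,"ay":0,"az":0,"grip":-1},{"dx":0.32,"dy":0,"dz":-0.383,"ax":0,"ay":0,"az":0,"grip":-1}])

```text
clock: 4.6
ee_pos: [0.446, -0.2358, 0.1681]
tcp_rot: [3.141, -0.698, 1.964]
contact_force: [-0.3, -0.1, -3.1]
finger_gap: 0.182
finger_force: 58.4
```

```bash
cat >> h.py <<'E'
# pull in the tool frame, from the measured poses at the grasp
YG=np.radians(112.4); PX=np.array([np.cos(YG),np.sin(YG),0])
TG=np.array([.44649,-.2357,.01933]); RG=Ro.from_euler('xyz',[3.1399,-.6976,1.9642])
PO=np.array([.4332,-.2067,0.])     # pull origin at grasp
p_in=RG.inv().apply(PO-TG); Rp_in=RG.inv()*Ro.from_euler('z',YG)
foot=np.array([.5764,.1709,0]);YC=np.radians(83.74);XC=np.array([np.cos(YC),np.sin(YC),0]);YCv=np.array([-XC[1],XC[0],0])
def gopull(x,y,z,yaw=YC):
    "step to bring pull origin to cabinet coords x,y,z upright"
    R=Ro.from_euler('z',yaw)*Rp_in.inv(); p=foot+x*XC+y*YCv+[0,0,z]-R.apply(p_in)
    return cmd(p,R.as_euler('xyz'))
def wherepull():
    s=robot.get_state();R=rot(s);p=s['ee_pos']+R.apply(p_in)-foot
    return np.round(np.array([p@XC,p@YCv,p[2]])*1000,1),np.round(np.degrees((R*Rp_in).as_euler('xyz'))-[0,0,np.degrees(YC)],2),np.round(s['contact_force'],1)
E
python3 - <<'E'
from h import *
print(wherepull(),gopull(-.11,.005,.15))
f=cap('top')['frame'][150:280,310:470];cv2.imwrite('pics/l.png',cv2.resize(f,None,fx=4,fy=4,interpolation=2))
E
```

```text
(array([-391.1,  101.7,  148.8]), array([ 0.06, -0.05, 28.69]), array([-0.3, -0.1, -3.1])) (array([0.5214, 0.6819, 0.4327]), array([-0.1613, -0.0006,  0.1915]))
```

View pics/l.png

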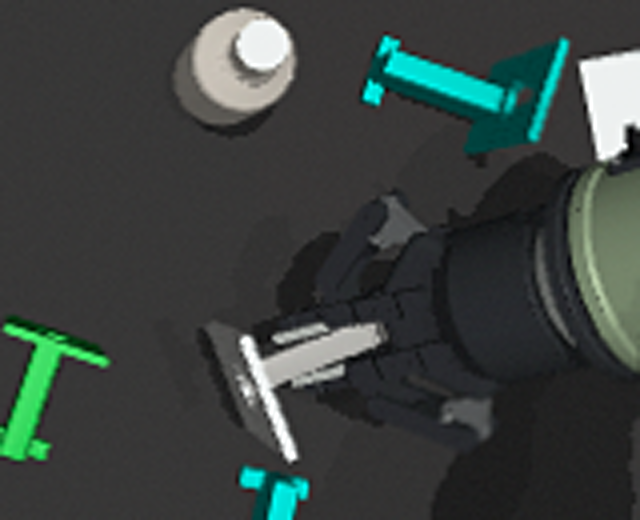

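Request:
arm_command(steps=[{"dx":0.03,"dy":0.04,"dz":0.025,"ax":-0.01,"ay":0,"az":0.011,"grip":-1},{"dx":0.08,"dy":0.1,"dz":0.065,"ax":-0.025,"ay":0,"az":0.029,"grip":-1},{"dx":0.14,"dy":0.18,"dz":0.115,"ax":-0.043,"ay":0,"az":0.05,"grip":-1},{"dx":0.2,"dy":0.265,"dz":0.165,"ax":-0.062,"ay":0,"az":0.073,"grip":-1},{"dx":0.27,"dy":0.35,"dz":0.22,"ax":-0.083,"ay":0,"az":0.098,"grip":-1},{"dx":0.33,"dy":0.43,"dz":0.275,"ax":-0.102,"ay":0,"az":0.121,"grip":-1},{"dx":0.39,"dy":0.51,"dz":0.325,"ax":-0.121,"ay":0,"az":0.143,"grip":-1},{"dx":0.45,"dy":0.585,"dz":0.37,"ax":-0.139,"ay":0,"az":0.165,"grip":-1},{"dx":0.49,"dy":0.645,"dz":0.41,"ax":-0.153,"ay":0,"az":0.181,"grip":-1},{"dx":0.521,"dy":0.682,"dz":0.433,"ax":-0.161,"ay":-0.001,"az":0.192,"grip":-1}])

```text
clock: 5.65
ee_pos: [0.5573, 0.0319, 0.169]
tcp_rot: [-3.141, -0.697, 1.461]
contact_force: [0.3, 0.1, -2.8]
finger_gap: 0.182
finger_force: 58.5
```

```bash
python3 - <<'E'
from h import *
print(wherepull(),gopull(-.11,.005,.093))
E
```

```text
(array([-108.3,    5.1,  149.7]), array([ 0.11,  0.03, -0.05]), array([ 0.3,  0.1, -2.8])) (array([-0.1256,  0.0005,  0.1413]), array([-0.0004,  0.0002, -0.001 ]))
```

Request:
arm_command(steps=[{"dx":-0.03,"dy":0,"dz":0.034,"ax":0,"ay":0,"az":0,"grip":-1},{"dx":-0.07,"dy":0,"dz":0.079,"ax":0,"ay":0,"az":0,"grip":-1},{"dx":-0.105,"dy":0,"dz":0.118,"ax":0,"ay":0,"az":-0.001,"grip":-1},{"dx":-0.126,"dy":0,"dz":0.141,"ax":0,"ay":0,"az":-0.001,"grip":-1},{"dx":-0.126,"dy":0,"dz":0.141,"ax":0,"ay":0,"az":-0.001,"grip":-1},{"dx":-0.126,"dy":0,"dz":0.141,"ax":0,"ay":0,"az":-0.001,"grip":-1}])

```text
clock: 6.25
ee_pos: [0.5575, 0.0284, 0.1134]
tcp_rot: [3.138, -0.697, 1.466]
contact_force: [-0.1, -0.8, -1.4]
finger_gap: 0.175
finger_force: 58.5
```

```bash
python3 - <<'E'
from h import *
print(wherepull())
c=cap('top');f=c['frame'][140:220,180:300];cv2.imwrite('pics/e.png',cv2.resize(f,(800,533),interpolation=2))
cv2.imwrite('pics/e_raw.png',c['frame'])
P=foot+np.array([[-.11,.035,.218],[-.11,-.025,.218]])@np.array([XC,YCv,[0,0,1]]);print(proj(c,P))
E
```

```text
(array([-111.9,    4.5,   94. ]), array([-0.06,  0.04,  0.05]), array([-0.1, -0.8, -1.4]))
[[234.64331174 195.68693265]
 [238.47388798 165.47609563]]
```

View pics/e.png

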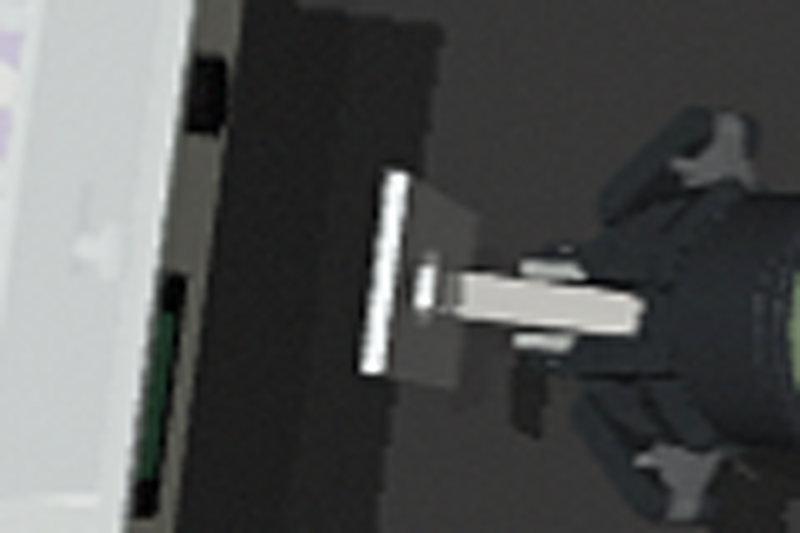

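```bash
python3 - <<'E'
from h import *
c=cap('top');g=c['frame'].astype(float).mean(2)
print(np.round(g[168:188,188:202]).astype(int))
w=np.clip(g[160:202,230:246]-150,0,None);ys,xs=np.mgrid[160:202,230:246];u=[(w*xs).sum()/w.sum(),(w*ys).sum()/w.sum()];print('plate c',u)
P=plane(c,[u],.218)[0]-foot;print('plate in cab',P@XC,P@YCv,wherepull())
E
```

```text
[[203 203 202 204 197 198 202 203 202 202 203 204 205 208]
 [204 203 204 203 197 198 203 202 203 204 204 203 208 210]
 [203 204 202 202 196 200 204 204 203 204 203 204 210 210]
 [202 203 203 201 195 199 204 204 203 203 203 202 209 207]
 [203 203 203 200 195 201 204 204 204 204 203 202 208 210]
 [203 203 203 199 195 199 203 205 208 207 204 203 207 210]
 [203 204 203 199 196 201 203 210 213 210 206 206 210 209]
 [203 203 203 204 210 209 208 213 214 212 206 204 208 209]
 [203 202 201 210 219 216 214 216 213 211 205 202 208 210]
 [203 203 204 213 218 218 217 217 214 211 205 203 208 211]
 [203 204 201 205 210 214 217 217 214 211 205 202 209 209]
 [203 203 201 197 201 205 209 215 213 210 203 204 208 210]
 [203 203 199 195 200 202 207 214 212 211 205 207 209 210]
 [202 202 201 200 202 203 205 211 210 207 204 207 209 211]
 [203 203 203 203 203 204 203 204 205 204 206 209 210 211]
 [204 203 203 203 204 203 203 203 203 202 206 207 210 212]
 [202 204 204 203 203 204 203 203 202 203 209 209 210 213]
 [203 203 204 204 203 204 204 203 203 202 210 210 211 211]
 [203 203 203 203 204 204 203 203 204 203 209 211 210 212]
 [203 204 202 202 204 204 203 204 203 204 208 210 210 210]]
plate c [np.float64(238.10517677327778), np.float64(180.85787162312027)]
plate in cab -0.11312146450385195 0.005221601615723674 (array([-111.9,    4.3,   94.4]), array([-0.11,  0.06,  0.05]), array([-0.2,  0.3, -1.7]))
```

```bash
python3 - <<'E'
from h import *
c=cap('top')
S=plane(c,[[196,177.1],[192,176.5]],.165)-foot;print(S@XC,S@YCv,wherepull())
E
```

```text
[-0.01199706 -0.00332511] [0.00504597 0.00478421] (array([-111.9,    4.4,   94.4]), array([-0.11,  0.07,  0.06]), array([-0.1, -0.6, -3. ]))
```

Request:
arm_command(steps=[{"dx":0.03,"dy":0,"dz":0.026,"ax":0,"ay":0,"az":0,"grip":-1},{"dx":0.07,"dy":0,"dz":0.061,"ax":0,"ay":0,"az":0,"grip":-1},{"dx":0.12,"dy":0,"dz":0.104,"ax":0,"ay":0,"az":0,"grip":-1},{"dx":0.16,"dy":0,"dz":0.139,"ax":0,"ay":0,"az":0,"grip":-1},{"dx":0.19,"dy":0,"dz":0.165,"ax":0,"ay":0,"az":0,"grip":-1},{"dx":0.21,"dy":0,"dz":0.182,"ax":0,"ay":0,"az":0,"grip":-1},{"dx":0.221,"dy":0,"dz":0.192,"ax":0,"ay":0,"az":0,"grip":-1},{"dx":0.221,"dy":0,"dz":0.192,"ax":0,"ay":0,"az":0,"grip":-1},{"dx":0.221,"dy":0,"dz":0.192,"ax":0,"ay":0,"az":0,"grip":-1}])

```text
clock: 7.3
ee_pos: [0.5668, 0.1151, 0.1114]
tcp_rot: [3.138, -0.696, 1.465]
contact_force: [-0.6, -1.1, -2.9]
finger_gap: 0.181
finger_force: 58.6
```

```bash
python3 - <<'E'
from h import *
print(wherepull(),gopull(-.018,.0042,.093),gopull(-.003,.0042,.093))
E
```

```text
(array([-24.7,   4.7,  92. ]), array([-0.06,  0.08,  0.02]), array([-0.6, -1.1, -2.9])) (array([0.0189, 0.0016, 0.0118]), array([0.0003, 0.0007, 0.0005])) (array([0.0573, 0.0017, 0.0439]), array([0.0003, 0.0007, 0.0005]))
```

Request:
arm_command(steps=[{"dx":0.008,"dy":0.001,"dz":0.003,"ax":0,"ay":0.0005,"az":0,"grip":-1},{"dx":0.014,"dy":0.0016,"dz":0.008,"ax":0,"ay":0.0005,"az":0,"grip":-1},{"dx":0.019,"dy":0.0016,"dz":0.012,"ax":0,"ay":0.0005,"az":0,"grip":-1},{"dx":0.022,"dy":0.0016,"dz":0.0145,"ax":0,"ay":0.0005,"az":0,"grip":-1},{"dx":0.025,"dy":0.0016,"dz":0.017,"ax":0,"ay":0.0005,"az":0,"grip":-1},{"dx":0.028,"dy":0.0016,"dz":0.0195,"ax":0,"ay":0.0005,"az":0,"grip":-1},{"dx":0.031,"dy":0.0016,"dz":0.022,"ax":0,"ay":0.0005,"az":0,"grip":-1}])

```text
clock: 8.0
ee_pos: [0.5684, 0.127, 0.1124]
tcp_rot: [3.138, -0.698, 1.466]
contact_force: [0.2, 0.4, -2.4]
finger_gap: 0.181
finger_force: 58.6
```

```bash
python3 - <<'E'
from h import *
print(wherepull(),gopull(-.004,.0042,.093))
E
```

```text
(array([-12.6,   4.4,  93.1]), array([-0.06,  0.  ,  0.06]), array([ 0.2,  0.4, -2.4])) (array([0.0218, 0.0006, 0.0187]), array([0.0001, 0.    , 0.0007]))
```

Request:
arm_command(steps=[{"dx":0.003,"dy":0,"dz":0.0025,"ax":0,"ay":0,"az":0,"grip":-1},{"dx":0.006,"dy":0,"dz":0.005,"ax":0,"ay":0,"az":0,"grip":-1},{"dx":0.009,"dy":0,"dz":0.0075,"ax":0,"ay":0,"az":0,"grip":-1},{"dx":0.012,"dy":0,"dz":0.01,"ax":0,"ay":0,"az":0,"grip":-1},{"dx":0.015,"dy":0,"dz":0.0127,"ax":0,"ay":0,"az":0,"grip":-1}])

```text
clock: 8.5
ee_pos: [0.5691, 0.1329, 0.1124]
tcp_rot: [3.138, -0.698, 1.466]
contact_force: [0.1, -0.4, -1.9]
finger_gap: 0.179
finger_force: 58.6
```

```bash
python3 - <<'E'
from h import *
print(wherepull(),gopull(-.004,.0042,.093))
E
```

```text
(array([-6.7,  4.4, 93.1]), array([-0.07,  0.  ,  0.06]), array([ 0.1, -0.4, -1.9])) (array([0.0067, 0.0006, 0.0059]), array([0.0001, 0.    , 0.0008]))
```

Request:
arm_command(steps=[{"dx":0.0025,"dy":0,"dz":0.002,"ax":0,"ay":0,"az":0,"grip":-1},{"dx":0.005,"dy":0,"dz":0.0043,"ax":0,"ay":0,"az":0,"grip":-1},{"dx":0.005,"dy":0,"dz":0.0043,"ax":0,"ay":0,"az":0,"grip":-1},{"dx":0.0,"dy":0,"dz":0.0104,"ax":0,"ay":0,"az":0,"grip":-1},{"dx":-0.005,"dy":0,"dz":0.016,"ax":0,"ay":0,"az":0,"grip":-1},{"dx":-0.01,"dy":0,"dz":0.022,"ax":0,"ay":0,"az":0,"grip":-1},{"dx":-0.01,"dy":0,"dz":0.022,"ax":0,"ay":0,"az":0,"grip":-1}])

```text
clock: 9.2
ee_pos: [0.5692, 0.1347, 0.105]
tcp_rot: [3.139, -0.698, 1.465]
contact_force: [0.1, -0.6, -3.9]
finger_gap: 0.179
finger_force: 58.6
```

```bash
python3 - <<'E'
from h import *
print(wherepull(),gopull(-.0047,.0043,.067))
E
```

```text
(array([-4.9,  4.5, 85.7]), array([-0.04,  0.  ,  0.05]), array([ 0.1, -0.6, -3.9])) (array([-0.0394,  0.0004,  0.0482]), array([-0.0001,  0.    ,  0.0006]))
```

Free down 7 mm with no contact; continue lowering to 67 mm.

Request:
arm_command(steps=[{"dx":-0.005,"dy":0,"dz":0.006,"ax":0,"ay":0,"az":0,"grip":-1},{"dx":-0.011,"dy":0,"dz":0.0135,"ax":0,"ay":0,"az":0,"grip":-1},{"dx":-0.017,"dy":0,"dz":0.021,"ax":0,"ay":0,"az":0,"grip":-1},{"dx":-0.023,"dy":0,"dz":0.028,"ax":0,"ay":0,"az":0,"grip":-1},{"dx":-0.029,"dy":0,"dz":0.0355,"ax":0,"ay":0,"az":0,"grip":-1},{"dx":-0.034,"dy":0,"dz":0.0415,"ax":0,"ay":0,"az":0,"grip":-1},{"dx":-0.038,"dy":0,"dz":0.0465,"ax":0,"ay":0,"az":0,"grip":-1},{"dx":-0.038,"dy":0,"dz":0.0465,"ax":0,"ay":0,"az":0,"grip":-1}])

```text
clock: 10.0
ee_pos: [0.5693, 0.135, 0.0872]
tcp_rot: [3.139, -0.698, 1.466]
contact_force: [-0.4, 0.3, -1.9]
finger_gap: 0.179
finger_force: 58.6
```

```bash
python3 - <<'E'
from h import *
print(wherepull(),gopull(-.0048,.0043,.065))
E
```

```text
(array([-4.6,  4.4, 67.8]), array([-0.05,  0.  ,  0.06]), array([-0.4,  0.3, -1.9])) (array([-0.0065,  0.0003,  0.0069]), array([-0.    ,  0.    ,  0.0007]))
```

Creep down about 2 mm, then feel.

Request:
arm_command(steps=[{"dx":-0.0015,"dy":0,"dz":0.0018,"ax":0,"ay":0,"az":0,"grip":-1},{"dx":-0.003,"dy":0,"dz":0.0036,"ax":0,"ay":0,"az":0,"grip":-1},{"dx":-0.0045,"dy":0,"dz":0.0054,"ax":0,"ay":0,"az":0,"grip":-1},{"dx":-0.0045,"dy":0,"dz":0.0054,"ax":0,"ay":0,"az":0,"grip":-1}])

```text
clock: 10.4
ee_pos: [0.5693, 0.1349, 0.0852]
tcp_rot: [3.138, -0.698, 1.466]
contact_force: [0.2, 0.8, -2.2]
finger_gap: 0.179
finger_force: 58.6
```

Request:
arm_command(steps=[{"dx":-0.001,"dy":0,"dz":0.0012,"ax":0,"ay":0,"az":0,"grip":-1},{"dx":-0.001,"dy":0,"dz":0.0012,"ax":0,"ay":0,"az":0,"grip":-1}])

```text
clock: 10.6
ee_pos: [0.5694, 0.1349, 0.0848]
tcp_rot: [3.138, -0.698, 1.466]
contact_force: [0.2, -0.5, -2.4]
finger_gap: 0.177
finger_force: 58.6
```

Request:
arm_command(steps=[{"dx":-0.001,"dy":0,"dz":0.0012,"ax":0,"ay":0,"az":0,"grip":-1},{"dx":-0.001,"dy":0,"dz":0.0012,"ax":0,"ay":0,"az":0,"grip":-1}])

```text
clock: 10.8
ee_pos: [0.5694, 0.135, 0.0843]
tcp_rot: [3.138, -0.698, 1.466]
contact_force: [0.1, -0.8, -2.3]
finger_gap: 0.184
finger_force: 58.7
```

```bash
python3 - <<'E'
from h import *
print(wherepull())
E
```

```text
(array([-4.6,  4.3, 65. ]), array([-0.07,  0.  ,  0.05]), array([ 0.1, -0.8, -2.3]))
```

Request:
arm_command(steps=[{"dx":-0.001,"dy":0,"dz":0.0012,"ax":0,"ay":0,"az":0,"grip":-1},{"dx":-0.001,"dy":0,"dz":0.0012,"ax":0,"ay":0,"az":0,"grip":-1}])

```text
clock: 11.0
ee_pos: [0.5694, 0.1351, 0.0841]
tcp_rot: [3.138, -0.698, 1.466]
contact_force: [0.1, -0.2, 0.1]
finger_gap: 0.176
finger_force: 58.9
```

Request:
arm_command(steps=[{"dx":-0.001,"dy":0,"dz":0.0012,"ax":0,"ay":0,"az":0,"grip":-1},{"dx":-0.001,"dy":0,"dz":0.0012,"ax":0,"ay":0,"az":0,"grip":-1}])

```text
clock: 11.2
ee_pos: [0.5695, 0.1352, 0.0838]
tcp_rot: [3.138, -0.698, 1.466]
contact_force: [-1.2, -0.3, 5.1]
finger_gap: 0.181
finger_force: 59.5
```

Request:
arm_command(steps=[{"dx":-0.001,"dy":0,"dz":0.0012,"ax":0,"ay":0,"az":0,"grip":-1},{"dx":-0.001,"dy":0,"dz":0.0012,"ax":0,"ay":0,"az":0,"grip":-1}])

```text
clock: 11.4
ee_pos: [0.5695, 0.1352, 0.0836]
tcp_rot: [3.138, -0.698, 1.467]
contact_force: [-2.6, -2.1, 8.7]
finger_gap: 0.18
finger_force: 60.3
```

```bash
python3 - <<'E'
from h import *
print(wherepull())
E
```

```text
(array([-4.3,  4.2, 64.3]), array([-0.1 , -0.04,  0.07]), array([-2.6, -2.1,  8.7]))
```

Request:
arm_command(steps=[{"dx":0.001,"dy":0,"dz":-0.0013,"ax":0,"ay":0,"az":0,"grip":-1},{"dx":-0.004,"dy":0,"dz":-0.005,"ax":0,"ay":0,"az":0,"grip":-1},{"dx":-0.01,"dy":0,"dz":-0.01,"ax":0,"ay":0,"az":0,"grip":-1},{"dx":-0.017,"dy":0,"dz":-0.016,"ax":0,"ay":0,"az":0,"grip":-1},{"dx":-0.027,"dy":0,"dz":-0.0245,"ax":0,"ay":0,"az":0,"grip":-1},{"dx":-0.037,"dy":0,"dz":-0.033,"ax":0,"ay":0,"az":0,"grip":-1},{"dx":-0.045,"dy":0,"dz":-0.0395,"ax":0,"ay":0,"az":0,"grip":-1},{"dx":-0.051,"dy":0,"dz":-0.0445,"ax":0,"ay":0,"az":0,"grip":-1}])

```text
clock: 12.2
ee_pos: [0.5671, 0.1152, 0.0838]
tcp_rot: [3.138, -0.699, 1.467]
contact_force: [-1.4, 5.0, 5.6]
finger_gap: 0.183
finger_force: 58.9
```

```bash
python3 - <<'E'
from h import *
print(wherepull(),gopull(-.1,.0043,.0645))
E
```

```text
(array([-24.5,   4.4,  64.5]), array([-0.07, -0.06,  0.09]), array([-1.4,  5. ,  5.6])) (array([-0.1928, -0.0005, -0.1619]), array([-0.0001, -0.0005,  0.001 ]))
```

Request:
arm_command(steps=[{"dx":-0.01,"dy":0,"dz":-0.0085,"ax":0,"ay":0,"az":0,"grip":-1},{"dx":-0.03,"dy":0,"dz":-0.0252,"ax":0,"ay":0,"az":0,"grip":-1},{"dx":-0.055,"dy":0,"dz":-0.0462,"ax":0,"ay":0,"az":0,"grip":-1},{"dx":-0.08,"dy":0,"dz":-0.0672,"ax":0,"ay":0,"az":0,"grip":-1},{"dx":-0.105,"dy":0,"dz":-0.0882,"ax":0,"ay":0,"az":0,"grip":-1},{"dx":-0.13,"dy":0,"dz":-0.1092,"ax":0,"ay":0,"az":0,"grip":-1},{"dx":-0.155,"dy":0,"dz":-0.1302,"ax":0,"ay":0,"az":0,"grip":-1},{"dx":-0.175,"dy":0,"dz":-0.147,"ax":0,"ay":0,"az":0,"grip":-1},{"dx":-0.187,"dy":0,"dz":-0.157,"ax":0,"ay":0,"az":0,"grip":-1},{"dx":-0.193,"dy":0,"dz":-0.162,"ax":0,"ay":0,"az":0,"grip":-1}])

```text
clock: 13.2
ee_pos: [0.5587, 0.04, 0.0838]
tcp_rot: [3.139, -0.699, 1.467]
contact_force: [-1.3, 5.9, 6.8]
finger_gap: 0.183
finger_force: 59.0
```

```bash
python3 - <<'E'
from h import *
print(wherepull(),gopull(-.12,.0043,.0645))
E
```

```text
(array([-100.2,    4.6,   64.5]), array([-0.03, -0.07,  0.12]), array([-1.3,  5.9,  6.8])) (array([-0.0506,  0.0006, -0.0425]), array([-0.0005, -0.0006,  0.001 ]))
```

Request:
arm_command(steps=[{"dx":-0.01,"dy":0,"dz":-0.0084,"ax":0,"ay":0,"az":0,"grip":-1},{"dx":-0.02,"dy":0,"dz":-0.0168,"ax":0,"ay":0,"az":0,"grip":-1},{"dx":-0.028,"dy":0,"dz":-0.0235,"ax":0,"ay":0,"az":0,"grip":-1},{"dx":-0.036,"dy":0,"dz":-0.0302,"ax":0,"ay":0,"az":0,"grip":-1},{"dx":-0.043,"dy":0,"dz":-0.0361,"ax":0,"ay":0,"az":0,"grip":-1},{"dx":-0.049,"dy":0,"dz":-0.0411,"ax":0,"ay":0,"az":0,"grip":-1},{"dx":-0.053,"dy":0,"dz":-0.0445,"ax":0,"ay":0,"az":0,"grip":-1}])

```text
clock: 13.9
ee_pos: [0.5565, 0.0197, 0.0839]
tcp_rot: [3.139, -0.699, 1.467]
contact_force: [-2.4, 5.9, 7.1]
finger_gap: 0.175
finger_force: 59.0
```

Request:
arm_command(steps=[{"dx":-0.003,"dy":0,"dz":-0.0025,"ax":0,"ay":0,"az":0,"grip":-1},{"dx":-0.006,"dy":0,"dz":-0.005,"ax":0,"ay":0,"az":0,"grip":-1},{"dx":-0.009,"dy":0,"dz":-0.0075,"ax":0,"ay":0,"az":0,"grip":-1}])

```text
clock: 14.2
ee_pos: [0.5561, 0.0163, 0.0838]
tcp_rot: [3.139, -0.699, 1.467]
contact_force: [-2.6, 5.3, 6.1]
finger_gap: 0.178
finger_force: 59.0
```

```bash
python3 - <<'E'
from h import *
print(wherepull())
E
```

```text
(array([-124. ,    4.6,   64.6]), array([-0.03, -0.08,  0.15]), array([-2.6,  5.3,  6.1]))
```

Creep on, 1 mm per pair of rows, until the force rises.

Request:
arm_command(steps=[{"dx":-0.0015,"dy":0,"dz":-0.0013,"ax":0,"ay":0,"az":0,"grip":-1},{"dx":-0.003,"dy":0,"dz":-0.0025,"ax":0,"ay":0,"az":0,"grip":-1},{"dx":-0.0045,"dy":0,"dz":-0.0038,"ax":0,"ay":0,"az":0,"grip":-1}])

```text
clock: 14.5
ee_pos: [0.5559, 0.0146, 0.0839]
tcp_rot: [3.139, -0.699, 1.467]
contact_force: [-2.4, 6.4, 6.9]
finger_gap: 0.179
finger_force: 59.0
```

Request:
arm_command(steps=[{"dx":-0.0013,"dy":0,"dz":-0.0011,"ax":0,"ay":0,"az":0,"grip":-1},{"dx":-0.0026,"dy":0,"dz":-0.0021,"ax":0,"ay":0,"az":0,"grip":-1}])

```text
clock: 14.7
ee_pos: [0.5558, 0.0142, 0.084]
tcp_rot: [3.139, -0.7, 1.467]
contact_force: [-0.4, 12.5, 4.8]
finger_gap: 0.179
finger_force: 58.5
```

Request:
arm_command(steps=[{"dx":-0.0013,"dy":0,"dz":-0.0011,"ax":0,"ay":0,"az":0,"grip":-1},{"dx":-0.0026,"dy":0,"dz":-0.0021,"ax":0,"ay":0,"az":0,"grip":-1}])

```text
clock: 14.9
ee_pos: [0.5558, 0.0137, 0.0843]
tcp_rot: [3.139, -0.7, 1.468]
contact_force: [0.6, 16.2, 6.1]
finger_gap: 0.18
finger_force: 58.5
```

Request:
arm_command(steps=[{"dx":0.001,"dy":0,"dz":0.0008,"ax":0,"ay":0,"az":0,"grip":-1},{"dx":0.002,"dy":0,"dz":0.0016,"ax":0,"ay":0,"az":0,"grip":-1},{"dx":0.002,"dy":0,"dz":0.0016,"ax":0,"ay":0,"az":0,"grip":-1}], squeeze=20)

```text
clock: 15.2
ee_pos: [0.5559, 0.014, 0.0841]
tcp_rot: [3.139, -0.7, 1.468]
contact_force: [0.1, 10.4, 6.5]
finger_gap: 0.179
finger_force: 58.9
```

```bash
python3 - <<'E'
from h import *
print(wherepull(), robot.get_state()['finger_force'])
E
```

```text
(array([-126.3,    4.6,   64.8]), array([-0.04, -0.12,  0.17]), array([ 0.1, 10.4,  6.5])) 58.90814244747162
```

Request:
arm_command(steps=[{"dx":0.0015,"dy":0,"dz":0.0005,"ax":0,"ay":0,"az":0,"grip":-1},{"dx":0.003,"dy":0,"dz":0.001,"ax":0,"ay":0,"az":0,"grip":-1},{"dx":0.003,"dy":0,"dz":0.001,"ax":0,"ay":0,"az":0,"grip":-1}])

```text
clock: 15.5
ee_pos: [0.5559, 0.0141, 0.084]
tcp_rot: [3.139, -0.699, 1.467]
contact_force: [-0.8, 5.7, 4.6]
finger_gap: 0.181
finger_force: 59.2
```

```bash
python3 - <<'E'
from h import *
print(wherepull())
E
```

```text
(array([-126.2,    4.5,   64.7]), array([-0.03, -0.06,  0.13]), array([-0.8,  5.7,  4.6]))
```

Forces are low now; one more small relief, then open gradually and look.

Request:
arm_command(steps=[{"dx":0.0015,"dy":0,"dz":0.0003,"ax":0,"ay":0,"az":0,"grip":-1},{"dx":0.0022,"dy":0,"dz":0.0004,"ax":0,"ay":0,"az":0,"grip":-1},{"dx":0.0022,"dy":0,"dz":0.0004,"ax":0,"ay":0,"az":0,"grip":-0.6},{"dx":0.0022,"dy":0,"dz":0.0004,"ax":0,"ay":0,"az":0,"grip":-0.55},{"dx":0.0022,"dy":0,"dz":0.0004,"ax":0,"ay":0,"az":0,"grip":-0.5},{"dx":0.0022,"dy":0,"dz":0.0004,"ax":0,"ay":0,"az":0,"grip":-0.3},{"dx":0.0022,"dy":0,"dz":0.0004,"ax":0,"ay":0,"az":0,"grip":-0.1},{"dx":0.0022,"dy":0,"dz":0.0004,"ax":0,"ay":0,"az":0,"grip":0.1},{"dx":0.0022,"dy":0,"dz":0.0004,"ax":0,"ay":0,"az":0,"grip":0.2},{"dx":0.0022,"dy":0,"dz":0.0004,"ax":0,"ay":0,"az":0,"grip":0.2}])

```text
clock: 16.5
ee_pos: [0.5564, 0.0139, 0.0841]
tcp_rot: [3.138, -0.698, 1.466]
contact_force: [0.8, 0.7, -0.3]
finger_gap: 0.6
finger_force: 0.0
```

```bash
python3 - <<'E'
from h import *
c=cap('top');cv2.imwrite('pics/r.png',cv2.resize(c['frame'][130:230,170:310],(800,571),interpolation=2))
E
```

```text
(no output)
```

View pics/r.png

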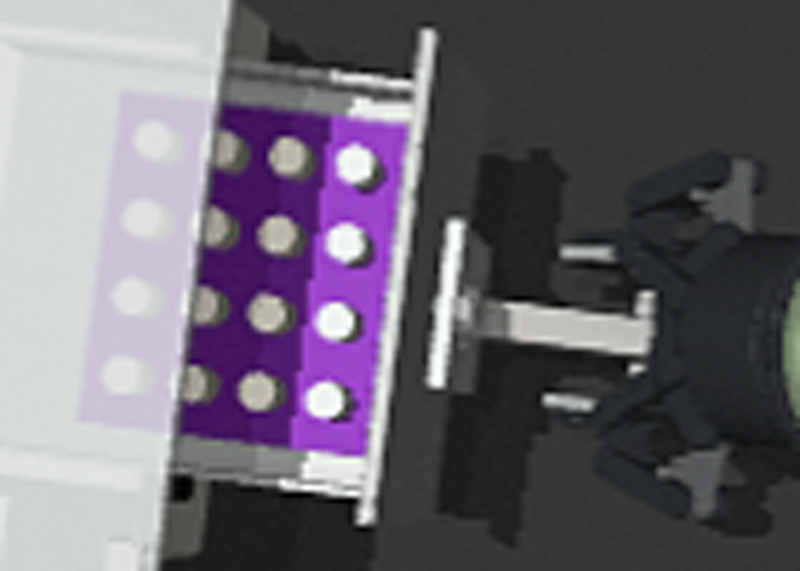

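Request:
arm_command(steps=[{"dx":0,"dy":0,"dz":-0.02,"ax":0,"ay":0,"az":0,"grip":0.2},{"dx":0,"dy":0,"dz":-0.05,"ax":0,"ay":0,"az":0,"grip":0.2},{"dx":0,"dy":0,"dz":-0.09,"ax":0,"ay":0,"az":0,"grip":0.2},{"dx":0,"dy":0,"dz":-0.15,"ax":0,"ay":0,"az":0,"grip":0.2},{"dx":0,"dy":0,"dz":-0.22,"ax":0,"ay":0,"az":0,"grip":0.2},{"dx":0,"dy":0,"dz":-0.3,"ax":0,"ay":0,"az":0,"grip":0.2},{"dx":0,"dy":0,"dz":-0.38,"ax":0,"ay":0,"az":0,"grip":0.2},{"dx":0,"dy":0,"dz":-0.45,"ax":0,"ay":0,"az":0,"grip":0.2},{"dx":0,"dy":0,"dz":-0.48,"ax":0,"ay":0,"az":0,"grip":0.2},{"dx":0,"dy":0,"dz":-0.48,"ax":0,"ay":0,"az":0,"grip":0.2}])

```text
clock: 17.55
ee_pos: [0.5464, -0.0789, 0.1952]
tcp_rot: [3.137, -0.697, 1.466]
contact_force: [0.3, 0.9, -0.9]
finger_gap: 0.603
finger_force: 0.0
```

```bash
python3 - <<'E'
from h import *
c=cap('top');s=cap('side')
a=cv2.resize(c['frame'][80:240,170:410],(800,533)[:2],interpolation=2)[:, :480]
b=cv2.resize(s['frame'][120:300,180:400],(320,533),interpolation=2)
im=np.hstack([a,b])
cv2.imwrite('pics/f.png',im)
u=plane(c,[[170+430/5.714,130+35/5.71],[170+366/5.714,130+520/5.71]],.224)-foot;print('tray front',u@XC,u@YCv)
E
```

```text
tray front [-0.11711825 -0.11627187] [-0.08334037  0.08425967]
```

View pics/f.png

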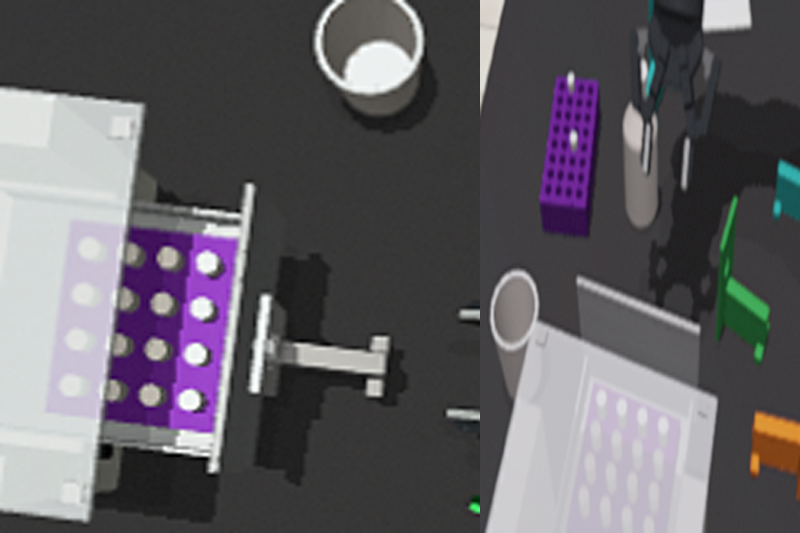

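```bash
python3 -c "
from h import *
print(hand_in())"
```

```text
the job is handed in; nothing more can be done
None
```

The job is handed in: the tray is drawn out until I felt its stop, and the pull hangs locked on the stud with the gripper clear. The last pictures show the wash bottle, beaker and tube rack still standing.

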